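# Light a specimen with the mirror flap

### The arm

A 6-joint arm with a two-finger parallel gripper is mounted at the origin on the work surface. World frame = base frame: x ahead of the robot, y to its left, z up, the work surface at z = 0. Lengths are in m, angles in rad, forces in N, time in s.
With the tool pointing down it reaches from about 0.275 to 0.85 m from the base axis. Payload 5.2 kg.
Tool frame: the origin (TCP) lies between the finger pads; the fingertips stand 25 mm ahead of it and the grasp point (between the pads) lies 6 mm ahead of it; x points along the fingers, y is the direction in which the jaws open and shut, and the axes are right-handed (so a half turn about x gives the same grasp; the last joint's range is limited). The gripper opens to 85 mm and grips with 20 to 120 N. Pads are 22 mm wide; open, the fingers measure 114 mm over their backs; the gripper's body (76 mm by 85 mm) begins 54 mm behind the grasp point. The pads swing forward as they close: fully open they stand 13 mm farther back than shut.
Start: joints at [1.078, 0.259, 1.535, -0, 1.348, -0.203], TCP at [0.157, 0.527, 0.219] pointing down, gripper open.
Joint ranges: [-3.14, 3.14], [-0.91, 2.08], [0.19, 2.58], [-1.22, 4.36], [0.22, 2.71], [-3.12, 3.12]. Speed limits (rad/s): [2.57, 2.57, 3.14, 3.14, 3.14, 3.14].

### API

Orientations are given as a rotation vector (axis times angle).
In Python, from cell import r gives the robot as it stands.
- The arm moves only by the shell command python3 -m jog 'ROWS'. ROWS is JSON, a list of rows, each a list of 3 entries, a list of its own where there are three numbers: the shift along the tool's x, y, z in m, then the turn, a rotation vector about the tool's x, y, z in degrees, then the opening, from 0 (shut) to 1 (fully open). In form: [[[tx, ty, tz], [rx, ry, rz], fingers], ...]. A call has 1 to 5 rows; each row is the pose to reach, as a shift and turn from the pose commanded when the call began, along the tool's axes at that moment; what a row does not reach only later rows make up. A row lasts 1/8 s, in which the tool goes at most 62.5 mm and 10.7 degrees, less where a joint would pass 70% of its speed; a pose out of reach is approached as far as the arm can. A call with a gripper value outside its range is refused whole. The fingers move at their own pace and stop on an object; the grip force is fixed at half the most. Time passes only in rows, so rows that repeat a pose let the fingers close. It gives the time, the measured TCP pose, the force and the opening at its end, in the units of the state.
- r.get_obs(): the state, without advancing time (a new reading comes with each control period).
- r.camera(name): name is "scene" or "side" or "wrist"; returns a dict with "frame" (384x512x3 uint8, red, green, blue), "fx", "fy", "cx", "cy" (pixels), "R" (3x3) and "t" (3): a world point X has camera coordinates R X + t. Camera axes: x right, y down, z forward; pixel columns grow to the right and rows downward; lengths in m; the calibration is good to about 2 mm. The wrist camera is an equidistant fisheye: a pixel r from the principal point sees the ray r / f radians off the axis. A picture is of the moment at which its call begins. There is no depth.
- r.finish_job(): hands the job in, once; it reports no verdict.
The state is a dict: "t": time; "q": joint angles; "qd": joint speeds; "joint_torque": joint torques, N m; "eef_pos": TCP position; "orientation": TCP orientation; "contact_force": force on the tool from outside, world axes, zero at the start; "moment": the same for the moment, N m; "grip_width": opening from 0.0 (shut) to 1.0 (fully open).
Only numpy, scipy, OpenCV 4.12 (cv2) and the standard library are available. Lean on these libraries where they do the work, as an engineer would, in place of code of your own. Each camera call takes 0.05 s, during which the arm holds its last target.

### The job

Set the amber resin specimen down (do not drop it) upright and centred on top of the narrow pillar beside the lamp box. Then lift the lamp box's mirror flap by its blue handle bar and hold it open at 45 degrees, in line with the red mark on the steel arc, so that the light is thrown on the specimen; the flap springs shut by itself, so finish while still holding it there with the fingers. Leave the green specimen, the white jar and the glass dish where they are.

Things in the scene. Friction and masses are not known exactly. Their poses are not given: they have to be found in the camera images.
- amber: specimen to place: upright cylinder, 32 mm diameter, 40 mm tall, the lowest 10 mm aluminium and the rest opaque amber-orange resin, about 80 g. Origin at the centre of its underside, z up its axis. It starts standing on the bench.
- green: bystander: the same cylinder (32 mm diameter, 40 mm tall) with dark green resin, standing on the bench. Origin at the centre of its underside.
- pillar: fixed specimen pillar: black round top plate 24 mm in diameter and 8 mm thick, its flat top 110 mm above the bench, on a steel post 16 mm in diameter, on a dark steel foot 60 mm in diameter and 12 mm high. Origin at the centre of the foot's underside. It stands 170 to 210 mm from the lamp box's centre, on the box's -y side (the side of the flap's free edge).
- pillar_top (a point): centre of the pillar's flat top, 110 mm above the bench
- lamp: fixed white open-topped lamp box, 150 mm along its x, 140 mm along its y, 85 mm high, on a black foot 170 x 160 x 8 mm, with a round lamp inside and a black dimmer knob on its -x side. Origin at the centre of its underside, z up; its yaw varies by up to 0.25 rad. On its +x side, 85 mm from the middle, stands a quarter-circle scale of 6 mm steel rod, 125 mm in radius about the hinge line, reaching 210 mm above the bench, with a red mark at 45 degrees.
- flap (a joint): angle of the mirror flap in rad: 0 shut (lying flat on the box), 0.785 at 45 degrees, stop at 1.6. The grey flap is 150 mm along the hinge, 135 mm from hinge to free edge and 6 mm thick, about 0.18 kg, mirror underneath. Gravity and a spring always push it shut: it takes about 1.5 to 2 N at the handle to start and 2 to 3 N at 45 degrees. It does not stay open by itself.
- flap_handle (a point): middle of the flap's handle bar, which is a round blue bar 12 mm in diameter parallel to the hinge (lamp's x), 88 mm free between two black posts of 8 x 14 mm. The bar's axis is 110 mm from the hinge towards the free edge and 50 mm above the hinge line (43 mm above the flap's upper face), 135 mm above the bench when shut. The flap's posts stand on its face under the bar's ends; the space under the bar is free. The point's axes turn with the flap.
- flap_hinge (a point): middle of the hinge line, on the lamp's centre line, 65 mm from the lamp's centre towards its +y, 85 mm above the bench. The hinge runs along the lamp's x; the flap reaches from it towards the lamp's -y, and its free edge swings up and over towards +y.
- jar: bystander: white jar with a white screw lid, 64 mm diameter, 75 mm tall. Origin at the centre of its underside.
- dish: bystander: shallow green glass dish, 90 mm diameter, 16 mm tall. Origin at the centre of its underside.

How it is judged:
By the outcome, as a careful person would: the job done as asked, in the order asked, and still so for the second after the job is handed in, while the arm keeps its last pose, push and grip.
It also fails if it takes over 67 s, if anything falls off the work surface, if the arm or the gripper's body presses on something with over 40 N, if the wrist force passes 120 N, or if a joint passes its speed limit or range.

## Working session

There is one attempt and no reset: what is moved stays moved. The work goes in short steps, Python scripts to look and compute and a shell command to move; the robot and the scene stay as the last step left them, time stands still between calls to the robot, and variables do not carry over. Pictures are saved under pics/ and viewed, and the job is handed in when it is done.

```bash
ls; mkdir -p pics; python3 - <<'E'
from cell import r
import cv2
o=r.get_obs();print({k:o[k] for k in('t','eef_pos','orientation','grip_width')})
for n in("scene","side","wrist"):
    c=r.camera(n);cv2.imwrite(f"pics/{n}0.png",c["frame"][:,:,::-1]);print(n,c["fx"],c["fy"],c["cx"],c["cy"],c["R"],c["t"])
E
```

```text
pics
{'t': 0.0, 'eef_pos': array([0.15685197, 0.52658236, 0.21856846]), 'orientation': array([ 0.22609372,  1.55947085, -0.22882064]), 'grip_width': 0.9976257945597301}
scene 366.7983398314678 366.7983398314678 259.81103667262244 190.07432397079666 [[-0.87917866  0.47622192 -0.01604899]
 [ 0.40782121  0.73462723 -0.542222  ]
 [-0.24642798 -0.48325512 -0.84008198]] [ 0.51429324 -0.21306821  1.39796322]
side 356.0147261185558 356.0147261185558 252.8713364658734 191.60454502348014 [[ 0.99639469 -0.08464326  0.00575749]
 [-0.06160494 -0.76851421 -0.63686007]
 [ 0.05833062  0.6342093  -0.77095791]] [-0.57290747  0.14701614  1.0221791 ]
wrist 297.3186396354542 297.3186396354542 254.52466895971827 189.97729781344063 [[ 0.28573667  0.95830524 -0.00237016]
 [ 0.91396796 -0.27177139  0.30133517]
 [ 0.28812693 -0.08826876 -0.95351534]] [-0.54905992 -0.04069832  0.38083801]
```

View pics/scene0.png

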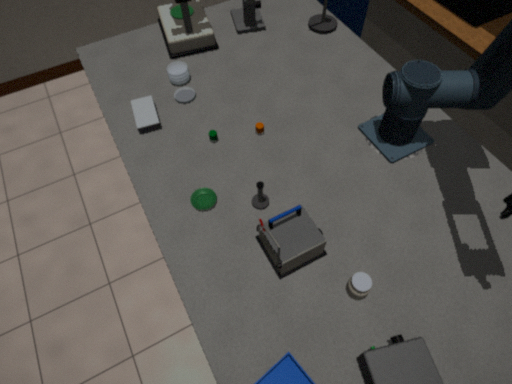

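View pics/side0.png

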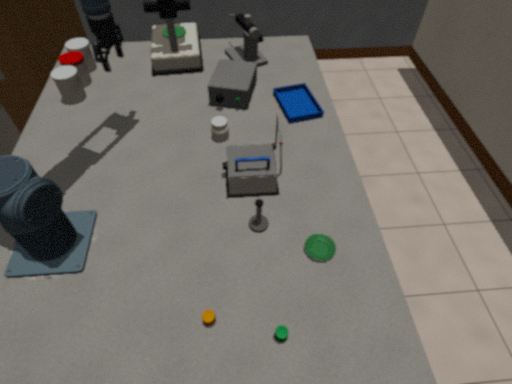

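View pics/wrist0.png

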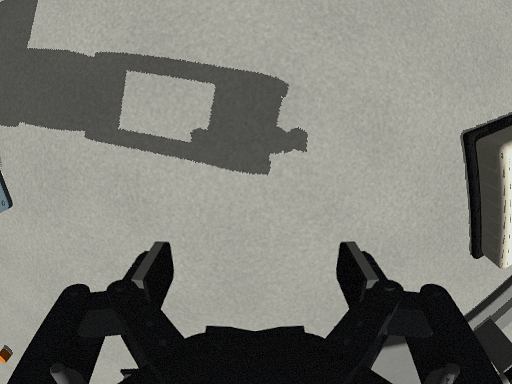

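The scene view shows amber at (260,127), green at (213,134), the pillar top near (260,184), the blue bar at (285,215) and the lamp at (290,240). In the side view, amber is at (209,317), the pillar top at (259,202) and the bar at (253,160). I'll triangulate next.

```bash
cat > h.py <<'E'
import numpy as np, cv2
from cell import r
from scipy.spatial.transform import Rotation as Ro
def ray(c,u,v):
    x=np.array([(u-c["cx"])/c["fx"],(v-c["cy"])/c["fy"]])
    if c.get("fish"):
        th=np.hypot(*x); d=np.array([*(x/max(th,1e-9)*np.sin(th)),np.cos(th)])
    else: d=np.array([*x,1.]);d/=np.linalg.norm(d)
    R=np.array(c["R"]);return -R.T@np.array(c["t"]),R.T@d
def cam(n):
    c=r.camera(n);c["fish"]=(n=="wrist");return c
def plane(c,u,v,z):
    o,d=ray(c,u,v);return o+d*(z-o[2])/d[2]
def tri(*rs):
    A=sum(np.eye(3)-np.outer(d,d) for o,d in rs);b=sum((np.eye(3)-np.outer(d,d))@o for o,d in rs)
    p=np.linalg.solve(A,b);return p,[np.linalg.norm((np.eye(3)-np.outer(d,d))@(p-o)) for o,d in rs]
def proj(c,X):
    p=np.array(c["R"])@X+np.array(c["t"])
    if c.get("fish"):
        th=np.arctan2(np.hypot(p[0],p[1]),p[2]);q=p[:2]/np.hypot(p[0],p[1])*th
    else:q=p[:2]/p[2]
    return q*c["fx"]+[c["cx"],c["cy"]]
def mask(c,h0,h1,s0,v0):
    return cv2.inRange(cv2.cvtColor(c["frame"],cv2.COLOR_RGB2HSV),(h0,s0,v0),(h1,255,255))
def blobs(m,amin=5):
    n,l,s,ce=cv2.connectedComponentsWithStats(m)
    return [(s[i].tolist(),ce[i].round(2).tolist()) for i in range(1,n) if s[i][4]>=amin]
E
python3 - <<'E'
from h import *
for n in("scene","side"):
    c=cam(n)
    for nm,a in(("orange",(8,25,150,90)),("green",(50,85,120,40)),("blue",(105,125,130,40)),("red",(0,6,120,60))):
        print(n,nm,[b for b in blobs(mask(c,*a))])
    boxes={"scene":[(220,160,110,120),(240,110,60,40)],"side":[(210,105,100,130),(190,300,60,40)]}[n]
    x,y,w,h=boxes[0]
    cv2.imwrite(f"pics/{n}1.png",cv2.resize(c["frame"][y:y+h,x:x+w,::-1],None,fx=4.5,fy=4.5,interpolation=cv2.INTER_NEAREST))
E
```

```text
scene orange [([408, 0, 87, 53, 1269], [455.42, 24.59]), ([256, 122, 8, 7, 40], [259.27, 125.22])]
scene green [([171, 6, 12, 13, 112], [176.68, 11.91]), ([188, 6, 5, 9, 26], [190.19, 9.92]), ([209, 130, 8, 7, 41], [212.32, 133.17]), ([191, 189, 25, 20, 388], [203.24, 198.66]), ([371, 347, 4, 2, 8], [372.5, 347.5])]
scene blue [([269, 205, 32, 18, 120], [284.51, 213.62]), ([255, 352, 60, 32, 969], [285.69, 372.81])]
scene red [([259, 219, 4, 7, 14], [260.71, 221.86])]
side orange [([202, 310, 13, 13, 135], [208.16, 316.1])]
side green [([175, 27, 9, 10, 72], [178.69, 31.36]), ([163, 29, 5, 8, 26], [165.46, 32.58]), ([235, 97, 5, 4, 15], [237.13, 98.53]), ([306, 235, 29, 25, 549], [319.73, 247.04]), ([275, 326, 13, 15, 144], [281.25, 332.64])]
side blue [([274, 84, 49, 39, 1207], [297.49, 102.69]), ([236, 157, 33, 5, 99], [252.26, 158.7])]
side red [([57, 51, 27, 14, 274], [70.3, 57.05])]
```

View pics/scene1.png

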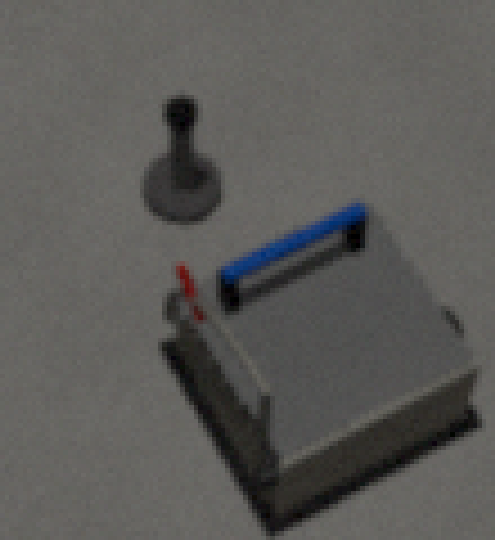

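View pics/side1.png

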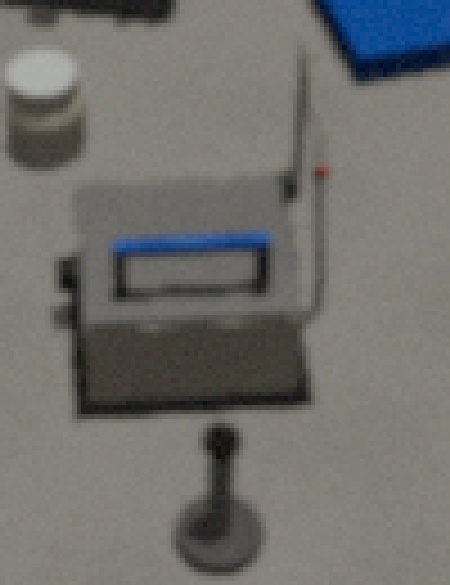

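```bash
python3 - <<'E'
from h import *
s=cam("scene");d=cam("side")
def both(a,b,nm):
    p,e=tri(ray(s,*a),ray(d,*b));print(nm,p.round(4),np.round(e,4));return p
for nm,a,b in(("amber",(259.27,125.22),(208.16,316.1)),("green",(212.32,133.17),(281.25,332.64)),("pill",(259.6,183.3),(258.6,201.7)),("bar",(284.51,213.62),(252.26,158.7)),("barL",(268.5,220.7),(235.1,159.4)),("barR",(300.6,206.2),(269.1,157.4))):
    both(a,b,nm)
    if nm in("amber","green"):print(plane(s,*a,.035),plane(d,*b,.035))
# ends matched other way
both((268.5,220.7),(269.1,157.4),"+xend");both((300.6,206.2),(235.1,159.4),"-xend")
for nm,b in (("dish",(319.73,247.04)),):print(nm,plane(d,*b,.01))
print("jar",plane(d,219,121,.075))
E
```

```text
amber [ 0.4446 -0.2628  0.0367] [0.0003 0.0003]
[ 0.44356197 -0.26417736  0.035     ] [ 0.44475633 -0.2623034   0.035     ]
green [ 0.6149 -0.3153  0.0344] [0.0004 0.0004]
[ 0.61539175 -0.31488043  0.035     ] [ 0.6144737  -0.31534485  0.035     ]
pill [0.5916 0.0151 0.1117] [0.0002 0.0002]
bar [0.5862 0.1578 0.1361] [0.0004 0.0004]
barL [0.5839 0.1548 0.1225] [0.0503 0.0503]
barR [0.5896 0.1591 0.1618] [0.0476 0.0476]
+xend [0.6373 0.1568 0.1381] [0.0017 0.0017]
-xend [0.534  0.1592 0.1366] [0.0012 0.0012]
dish [ 0.75774549 -0.08172784  0.01      ]
jar [0.48983229 0.41384259 0.075     ]
```

```bash
cat >> h.py <<'E'
def goal(pos,ydir,tilt=0,axis=None,grasp=True,full=True):
    """move in tool axes from now: tool x down (turned by tilt about axis), y ~ ydir; pos= grasp point"""
    o=r.get_obs();R=Ro.from_rotvec(o["orientation"]).as_matrix()
    x=np.array([0,0,-1.]);y=np.array(ydir,float);y[2]=0;y/=np.linalg.norm(y)
    G=np.stack([x,y,np.cross(x,y)],1)
    if axis is not None:G=Ro.from_rotvec(np.radians(tilt)*np.array(axis)).as_matrix()@G
    tcp=np.array(pos)-(0.006*G[:,0] if grasp else 0)
    sh=R.T@(tcp-o["eef_pos"]);tu=np.degrees(Ro.from_matrix(R.T@G).as_rotvec())
    print("shift mm",(sh*1e3).round(1),"turn",tu.round(1),"| t",round(o["t"],2),"F",np.round(o["contact_force"],1),"w",round(o["grip_width"],3),"q",np.round(o["q"],2),"eef",np.round(o["eef_pos"],4));return sh,tu
E
python3 - <<'E'
from h import *
R=Ro.from_rotvec(r.get_obs()["orientation"]).as_matrix();print(R.round(3))
goal([.4446,-.2628,.16],[0.023,1,0]);goal([.4446,-.2628,.16],[-.023,-1,0])
E
```

```text
[[-0.     0.286  0.958]
 [-0.     0.958 -0.286]
 [-1.    -0.    -0.   ]]
shift mm [  53.5 -674.7  501.2] turn [-15.3  -0.    0. ] | t 0.35 F [-0.1  0.2  0.8] w 1.001 q [ 1.08  0.26  1.54  0.    1.35 -0.2 ] eef [0.1571 0.527  0.2192]
shift mm [  53.5 -674.7  501.2] turn [164.7   0.    0. ] | t 0.35 F [-0.1  0.2  0.8] w 1.001 q [ 1.08  0.26  1.54  0.    1.35 -0.2 ] eef [0.1571 0.527  0.2192]
```

```bash
python3 -m jog '[[[0.0,-0.048,0.036],[-4,0,0],1],[[0.0,-0.096,0.072],[-8,0,0],1],[[0.0,-0.144,0.107],[-12,0,0],1],[[0.0,-0.192,0.143],[-15.3,0,0],1],[[0.0,-0.240,0.178],[-15.3,0,0],1]]'; python3 - <<'E'
from h import *
goal([.4446,-.2628,.16],[0.023,1,0])
E
```

```text
t: 0.98
eef_pos: [0.2595, 0.2446, 0.2196]
orientation: [0.017, 1.569, -0.016]
contact_force: [1.2, -0.3, -0.1]
grip_width: 1.004
shift mm [  53.7 -503.4  195.8] turn [ 0.1  0.1 -0. ] | t 0.97 F [ 1.2 -0.3 -0.1] w 1.004 q [ 0.44 -0.11  1.94 -0.    1.31 -1.11] eef [0.2595 0.2446 0.2196]
```

```bash
python3 -m jog '[[[0,-0.055,0.022],[0,0,0],1],[[0,-0.110,0.044],[0,0,0],1],[[0,-0.165,0.066],[0,0,0],1],[[0,-0.22,0.088],[0,0,0],1],[[0,-0.275,0.11],[0,0,0],1]]';python3 -m jog '[[[0,-0.055,0.022],[0,0,0],1],[[0.01,-0.110,0.044],[0,0,0],1],[[0.02,-0.160,0.06],[0,0,0],1],[[0.03,-0.19,0.075],[0,0,0],1],[[0.03,-0.19,0.075],[0,0,0],1]]'; python3 - <<'E'
from h import *
goal([.4446,-.2628,.16],[0.023,1,0])
c=cam("wrist");cv2.imwrite("pics/w1.png",c["frame"][:,:,::-1])
print(blobs(mask(c,8,25,150,60),50),proj(c,np.array([.4446,-.2628,.04])))
E
```

```text
t: 1.6
eef_pos: [0.3633, -0.0333, 0.2198]
orientation: [0.018, 1.569, -0.019]
contact_force: [0.7, 1.2, -0.1]
grip_width: 0.999
t: 2.22
eef_pos: [0.4336, -0.2248, 0.1883]
orientation: [0.021, 1.572, -0.019]
contact_force: [-0.3, 0.7, -0.0]
grip_width: 1.0
shift mm [ 22.3 -37.7  12. ] turn [-0.1 -0.1 -0. ] | t 2.23 F [-0.3  0.7 -0. ] w 1.0 q [-0.71  0.17  1.72 -0.    1.25 -2.25] eef [ 0.4336 -0.2248  0.1883]
[([205, 163, 31, 33, 763], [220.06, 179.37])] [219.48002368 182.8204956 ]
```

View pics/w1.png

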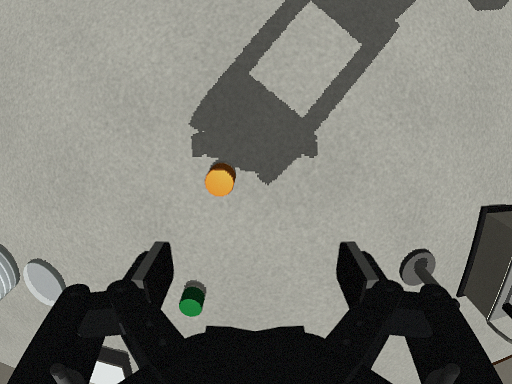

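```bash
python3 -m jog '[[[0.01,-0.02,0.006],[0,0,0],1],[[0.022,-0.038,0.012],[0,0,0],1],[[0.022,-0.038,0.012],[0,0,0],1]]'; python3 - <<'E'
from h import *
goal([.4446,-.2628,.02],[0.023,1,0])
c=cam("wrist");cv2.imwrite("pics/w2.png",c["frame"][:,:,::-1])
for v in(60,150,190):print(blobs(mask(c,8,25,120,v),50))
b=blobs(mask(c,8,25,120,150),50)[0][1]
print(plane(c,*b,.04),proj(c,np.array([.4446,-.2628,.04])))
s=cam("scene");d=cam("side")
print(tri(ray(c,*b),ray(d,208.16,316.1),ray(s,259.27,125.22)))
E
```

```text
t: 2.65
eef_pos: [0.4444, -0.2618, 0.1661]
orientation: [0.019, 1.572, -0.018]
contact_force: [-0.8, -0.3, 0.2]
grip_width: 1.0
shift mm [140.1  -1.2   0.4] turn [-0.  -0.1 -0.1] | t 2.65 F [-0.8 -0.3  0.2] w 1.0 q [-0.75  0.24  1.69 -0.    1.21 -2.3 ] eef [ 0.4444 -0.2618  0.1661]
[([238, 156, 32, 36, 892], [253.24, 174.18])]
[]
[]Traceback (most recent call last):
  File "<stdin>", line 5, in <module>
IndexError: list index out of range
```

View pics/w2.png

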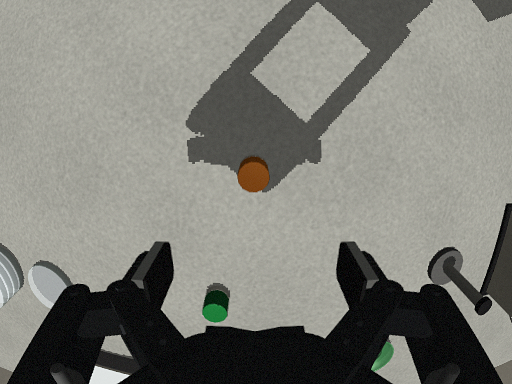

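```bash
python3 - <<'E'
from h import *
c=cam("wrist")
for v in(70,90,110,130):print(v,blobs(mask(c,5,25,100,v),50))
for b in((253,176),(253,177)):print(plane(c,*b,.04))
s=cam("scene");d=cam("side")
print(tri(ray(c,253,176.5),ray(d,208.16,316.1)))
# pillar top seen by wrist at about (482,305)
print(tri(ray(c,482,305),ray(d,258.6,201.7),ray(s,259.6,183.3)))
E
```

```text
70 [([237, 157, 32, 35, 802], [252.61, 175.73])]
90 [([237, 162, 32, 30, 752], [252.39, 176.55])]
110 [([237, 162, 31, 30, 729], [252.36, 176.71])]
130 [([251, 163, 16, 10, 55], [258.56, 166.95])]
[ 0.44303369 -0.26280832  0.04      ]
[ 0.4440493 -0.2628335  0.04     ]
(array([ 0.44473432, -0.26276714,  0.03593886]), [np.float64(0.0001484766189020625), np.float64(0.0001484766189019377)])
(array([0.59101605, 0.01445774, 0.1089729 ]), [np.float64(0.0021675708360856818), np.float64(0.002291682845561938), np.float64(0.0009379899807830445)])
```

```bash
python3 -m jog '[[[0.05,-0.001,-0.0005],[0,0,0],1],[[0.1,-0.001,-0.0005],[0,0,0],1],[[0.134,-0.001,-0.0005],[0,0,0],1],[[0.134,-0.001,-0.0005],[0,0,0],1]]'; python3 - <<'E'
from h import *
goal([.4437,-.2630,.026],[0.023,1,0])
c=cam("wrist");cv2.imwrite("pics/w3.png",c["frame"][:,:,::-1])
E
```

```text
t: 3.35
eef_pos: [0.4425, -0.2602, 0.0316]
orientation: [0.021, 1.575, -0.015]
contact_force: [-0.2, 0.3, -0.4]
grip_width: 0.998
shift mm [-0.4 -2.7  1.2] turn [ 0.  -0.2 -0.2] | t 3.35 F [-0.2  0.3 -0.4] w 0.998 q [-0.75  0.41  1.85  0.    0.89 -2.3 ] eef [ 0.4425 -0.2602  0.0316]
```

View pics/w3.png

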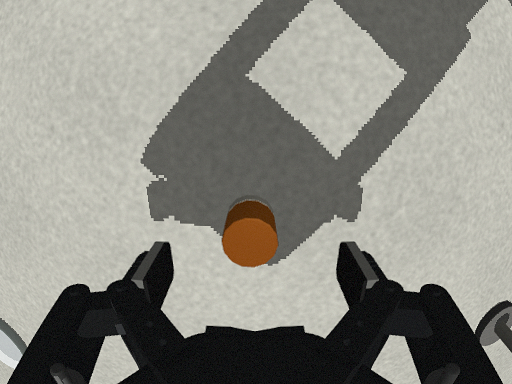

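```bash
python3 -m jog '[[[0,-0.002,0.001],[0,0,0],1],[[0,-0.002,0.001],[0,0,0],0.3],[[0,-0.002,0.001],[0,0,0],0],[[0,-0.002,0.001],[0,0,0],0],[[0,-0.002,0.001],[0,0,0],0]]';python3 -m jog '[[[0,0,0],[0,0,0],0],[[0,0,0],[0,0,0],0],[[0,0,0],[0,0,0],0]]'; python3 - <<'E'
from h import *
goal([.4437,-.2630,.026],[0.023,1,0])
c=cam("wrist");cv2.imwrite("pics/w4.png",c["frame"][:,:,::-1])
E
```

```text
t: 4.03
eef_pos: [0.4451, -0.2642, 0.0336]
orientation: [0.018, 1.571, -0.018]
contact_force: [-0.3, 0.9, 0.6]
grip_width: 0.144
t: 4.4
eef_pos: [0.445, -0.2641, 0.0333]
orientation: [0.018, 1.571, -0.018]
contact_force: [0.8, -0.4, 0.1]
grip_width: 0.001
shift mm [ 1.3  1.1 -1.4] turn [ 0. -0. -0.] | t 4.4 F [ 0.8 -0.4  0.1] w 0.001 q [-0.75  0.41  1.84 -0.    0.9  -2.3 ] eef [ 0.445  -0.2641  0.0333]
```

View pics/w4.png

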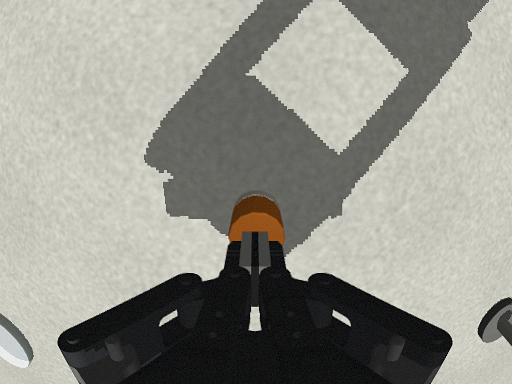

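```bash
python3 - <<'E'
from h import *
c=cam("wrist");o=r.get_obs();R=Ro.from_rotvec(o["orientation"]).as_matrix()
C=-np.array(c["R"]).T@c["t"];print("cam in tool",R.T@(C-o["eef_pos"]), "axes\n",(R.T@np.array(c["R"]).T).round(3))
for f in(-.02,0,.006,.025):print(f,proj(c,o["eef_pos"]+R[:,0]*f))
for p in((256,218),(256,235)):print(plane(c,*p,.04))
for n in("scene","side"):
    c=cam(n);print(blobs(mask(c,8,25,120,50),5))
    u,v=proj(c,np.array([.4446,-.2628,.03])).astype(int)
    cv2.imwrite(f"pics/{n}2.png",cv2.resize(c["frame"][v-35:v+35,u-45:u+45,::-1],None,fx=8,fy=8,interpolation=cv2.INTER_NEAREST))
    c0=cv2.imread(f"pics/{n}0.png");
E
```

```text
cam in tool [-0.15541097 -0.00015841 -0.07591467] axes
 [[ 0.001 -0.301  0.953]
 [ 1.     0.    -0.001]
 [-0.     0.953  0.301]]
-0.02 [254.99190746 250.85742851]
0 [254.9643289  234.03612391]
0.006 [254.95700283 229.64637595]
0.025 [254.93621467 217.35965249]
[ 0.43216944 -0.26330278  0.04      ]
[ 0.44245883 -0.26351753  0.04      ]
[([423, 0, 89, 76, 2497], [476.94, 34.27]), ([256, 123, 8, 10, 55], [260.0, 127.82])]
[([315, 46, 197, 161, 2183], [427.73, 101.22]), ([0, 80, 30, 50, 730], [13.27, 104.79]), ([212, 312, 3, 12, 29], [213.03, 318.17])]
```

View pics/side2.png

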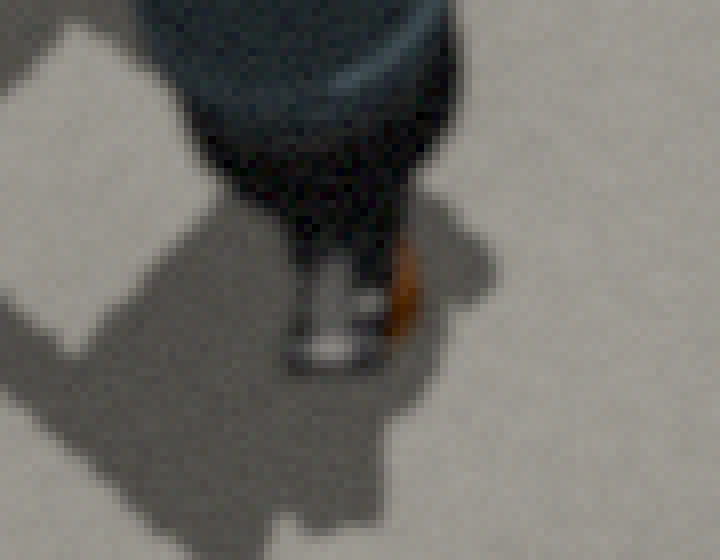

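View pics/scene2.png

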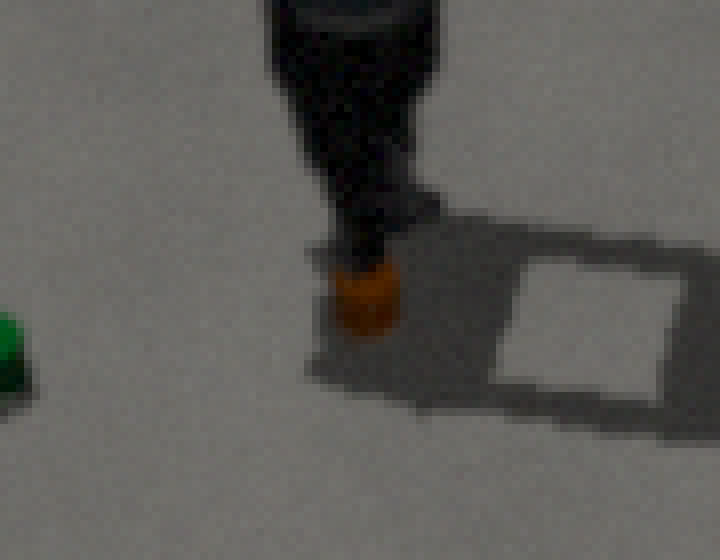

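```bash
python3 - <<'E'
from h import *
o=r.get_obs();R=Ro.from_rotvec(o["orientation"]).as_matrix()
for n in("scene","side"):
    c=cam(n);u0,v0=proj(c,np.array([.4446,-.2628,.03])).astype(int)
    for f in(-.05,-.02,.006,.025,):
        p=proj(c,o["eef_pos"]+R[:,0]*f);print(n,f,((p-[u0-45,v0-35])*8+4).round())
    for p in([.4437,-.263,.0],[.4437,-.263,.04]):
        q=proj(c,np.array(p));print("spec",((q-[u0-45,v0-35])*8+4).round())
c=cam("wrist");cv2.imwrite("pics/w5.png",cv2.resize(c["frame"][170:350,160:360,::-1],None,fx=3.3,fy=3.3,interpolation=cv2.INTER_CUBIC))
E
```

```text
scene -0.05 [362. 206.]
scene -0.02 [363. 252.]
scene 0.006 [364. 290.]
scene 0.025 [364. 317.]
spec [368. 330.]
spec [367. 272.]
side -0.05 [351. 221.]
side -0.02 [361. 260.]
side 0.006 [369. 292.]
side 0.025 [374. 314.]
spec [372. 321.]
spec [360. 273.]
```

View pics/w5.png

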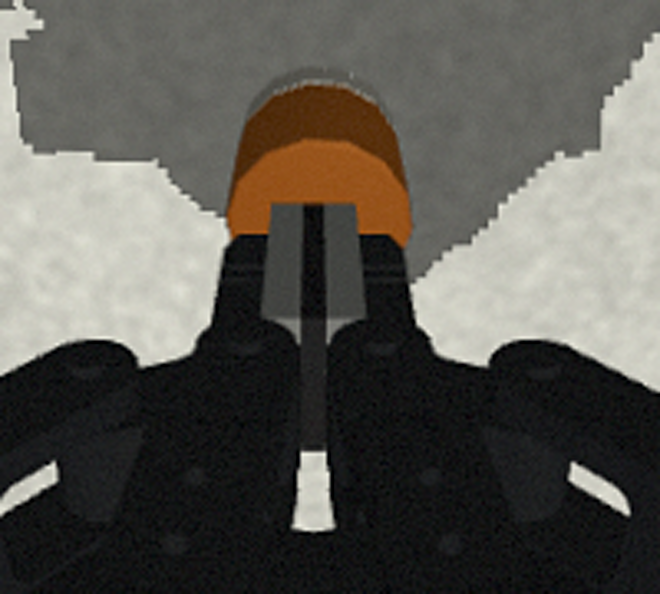

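```bash
python3 - <<'E'
from h import *
c=cam("side");cv2.imwrite("pics/side3.png",cv2.resize(c["frame"][224:384,120:320,::-1],None,fx=3.5,fy=3.5,interpolation=cv2.INTER_CUBIC))
print(((proj(c,np.array([.369,-.264,.189]))-[120,224])*3.5))
E
```

```text
[154.96328144 239.34471425]
```

View pics/side3.png

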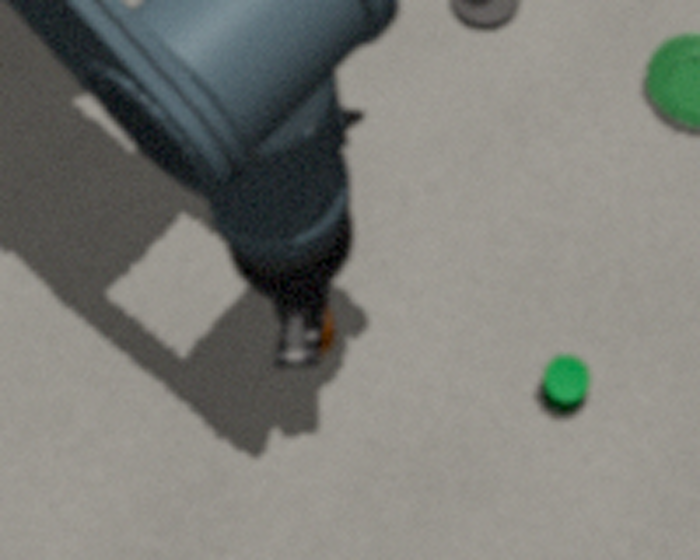

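The fingers closed above the specimen: they cover its top face in the wrist view and no force showed. The real tips therefore don't sit where the reported TCP implies. I'll lift and triangulate the tips.

```bash
python3 -m jog '[[[-0.05,0,0],[0,0,0],0],[[-0.09,0,0],[0,0,0],0],[[-0.09,0,0],[0,0,0],0],[[-0.09,0,0],[0,0,0],0]]'; python3 - <<'E'
from h import *
o=r.get_obs();print(o["eef_pos"],o["orientation"],o["q"])
R=Ro.from_rotvec(o["orientation"]).as_matrix()
for n in("scene","side"):
    c=cam(n);u,v=proj(c,o["eef_pos"]).astype(int)
    print(n,u,v)
    cv2.imwrite(f"pics/{n}4.png",cv2.resize(c["frame"][v-35:v+35,u-45:u+45,::-1],None,fx=8,fy=8,interpolation=cv2.INTER_NEAREST))
    for f in(-.02,.025):print(f,((proj(c,o["eef_pos"]+R[:,0]*f)-[u-45,v-35])*8+4).round())
c=cam("wrist");cv2.imwrite("pics/w6.png",cv2.resize(c["frame"][170:350,160:360,::-1],None,fx=3.3,fy=3.3,interpolation=cv2.INTER_CUBIC))
E
```

```text
t: 5.3
eef_pos: [0.4447, -0.2638, 0.1229]
orientation: [0.018, 1.571, -0.018]
contact_force: [-0.5, 0.1, 0.2]
grip_width: -0.003
[ 0.44470085 -0.26379121  0.12293373] [ 0.01816645  1.57120273 -0.01751097] [-7.51350296e-01  2.87981098e-01  1.74857321e+00 -1.73948619e-05
  1.10567419e+00 -2.29942726e+00]
scene 258 108
-0.02 [368. 254.]
0.025 [370. 328.]
side 204 302
-0.02 [361. 256.]
0.025 [377. 320.]
```

View pics/scene4.png

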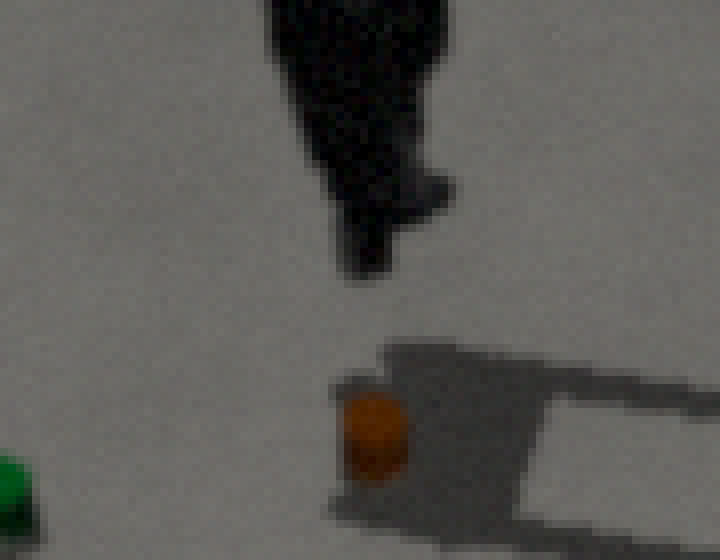

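View pics/side4.png

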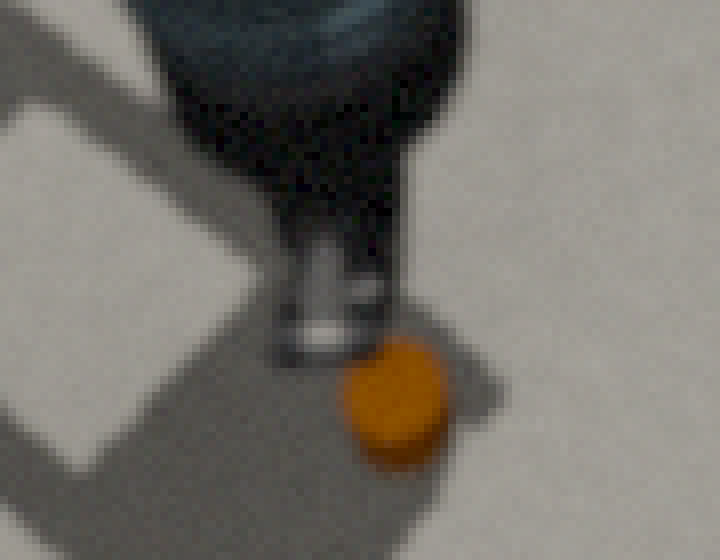

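View pics/w6.png

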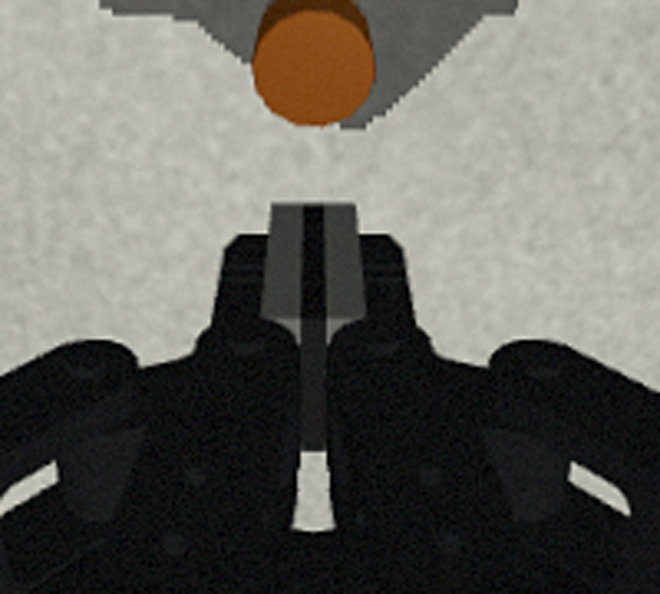

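```bash
python3 - <<'E'
from h import *
c=cam("wrist");print(plane(c,254.8,190,.04))
E
python3 -m jog '[[[0,0.001,-0.001],[0,0,0],1],[[0,0.001,-0.001],[0,0,0],1],[[0,0.001,-0.001],[0,0,0],1],[[0.04,0.001,-0.001],[0,0,0],1],[[0.08,0.001,-0.001],[0,0,0],1]]'
python3 - <<'E'
from h import *
goal([.4437,-.2630,-.008],[0.023,1,0],grasp=False)
E
```

```text
[ 0.44327876 -0.26333444  0.04      ]
t: 6.12
eef_pos: [0.4447, -0.2637, 0.0432]
orientation: [0.016, 1.569, -0.019]
contact_force: [0.7, 0.2, 0.3]
grip_width: 0.999
shift mm [51.2  0.7 -1.1] turn [0.  0.1 0.1] | t 6.12 F [0.7 0.2 0.3] w 0.999 q [-0.75  0.39  1.84 -0.    0.91 -2.3 ] eef [ 0.4447 -0.2637  0.0432]
```

```bash
python3 -m jog '[[[0.02,0,-0.001],[0,0,0],1],[[0.035,0,-0.001],[0,0,0],1],[[0.045,0,-0.001],[0,0,0],1],[[0.045,0,-0.001],[0,0,0],1]]'
python3 - <<'E'
from h import *
goal([.4437,-.2630,-.008],[0.023,1,0],grasp=False)
c=cam("wrist");cv2.imwrite("pics/w7.png",c["frame"][:,:,::-1])
E
```

```text
t: 6.62
eef_pos: [0.443, -0.263, -0.0018]
orientation: [0.018, 1.571, -0.018]
contact_force: [-0.5, 0.5, 0.2]
grip_width: 0.996
shift mm [6.2 0.  0.7] turn [ 0. -0. -0.] | t 6.62 F [-0.5  0.5  0.2] w 0.996 q [-0.75  0.46  1.87 -0.    0.81 -2.3 ] eef [ 0.443  -0.263  -0.0018]
```

View pics/w7.png

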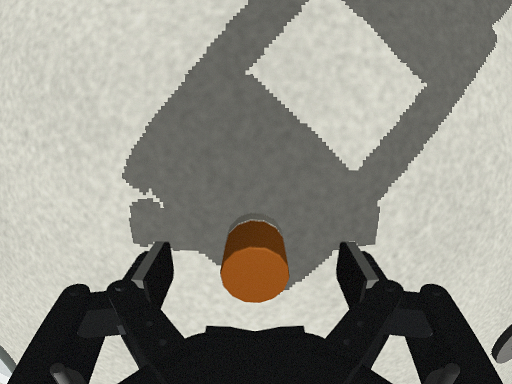

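```bash
python3 -m jog '[[[0.006,0,0.0005],[0,0,0],1],[[0.006,0,0.0005],[0,0,0],0.5],[[0.006,0,0.0005],[0,0,0],0.3],[[0.006,0,0.0005],[0,0,0],0],[[0.006,0,0.0005],[0,0,0],0]]'
python3 -m jog '[[[0,0,0],[0,0,0],0],[[0,0,0],[0,0,0],0]]'
python3 - <<'E'
from h import *
goal([.4437,-.2630,-.008],[0.023,1,0],grasp=False)
c=cam("wrist");cv2.imwrite("pics/w8.png",c["frame"][:,:,::-1])
E
```

```text
t: 7.3
eef_pos: [0.4438, -0.2633, -0.0071]
orientation: [0.018, 1.57, -0.018]
contact_force: [-0.6, 0.8, 4.0]
grip_width: 0.362
t: 7.55
eef_pos: [0.4438, -0.2633, -0.0072]
orientation: [0.018, 1.57, -0.018]
contact_force: [-0.6, 0.5, 6.0]
grip_width: 0.358
shift mm [ 0.8  0.3 -0.1] turn [0. 0. 0.] | t 7.55 F [-0.6  0.5  6. ] w 0.358 q [-0.75  0.47  1.88  0.    0.8  -2.3 ] eef [ 0.4438 -0.2633 -0.0072]
```

View pics/w8.png

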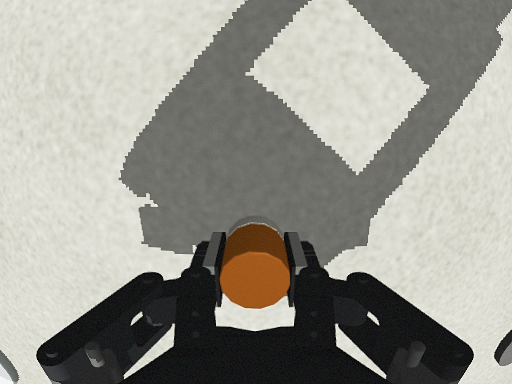

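```bash
python3 -m jog '[[[-0.02,0,0],[0,0,0],0],[[-0.06,0,0],[0,0,0],0],[[-0.11,0,0],[0,0,0],0],[[-0.15,0,0],[0,0,0],0],[[-0.17,0,0],[0,0,0],0]]'
python3 -m jog '[[[0,0.03,0.016],[0,0,0],0],[[0,0.07,0.037],[0,0,0],0],[[0,0.11,0.058],[0,0,0],0],[[0,0.15,0.079],[0,0,0],0],[[0,0.19,0.1],[0,0,0],0]]'
python3 - <<'E'
from h import *
goal([.5913,.0148,.16],[0.023,1,0],grasp=False)
c=cam("wrist");cv2.imwrite("pics/w9.png",c["frame"][:,:,::-1])
E
```

```text
t: 8.22
eef_pos: [0.4443, -0.2637, 0.1647]
orientation: [0.016, 1.568, -0.02]
contact_force: [0.4, 0.2, -1.9]
grip_width: 0.36
t: 8.85
eef_pos: [0.5482, -0.0741, 0.1619]
orientation: [0.018, 1.571, -0.018]
contact_force: [-0.1, -0.6, 0.0]
grip_width: 0.359
shift mm [ 1.9 89.8 41.1] turn [ 0. -0. -0.] | t 8.85 F [-0.1 -0.6  0. ] w 0.359 q [-0.34  0.31  1.61 -0.    1.22 -1.88] eef [ 0.5482 -0.0741  0.1619]
```

View pics/w9.png

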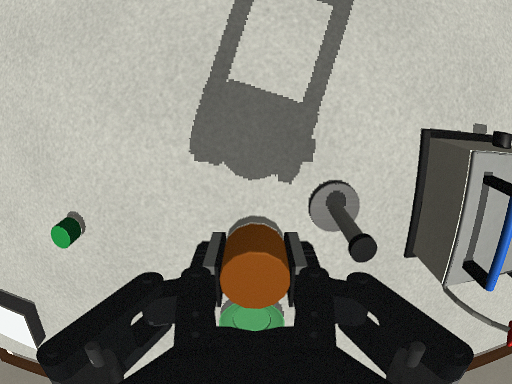

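```bash
python3 - <<'E'
from h import *
c=cam("wrist");s=cam("scene");d=cam("side")
g=cv2.cvtColor(c["frame"],cv2.COLOR_RGB2GRAY)
m=((g<70)*255).astype(np.uint8);m[:, :330]=0;m[:,400:]=0;m[:215]=0;m[275:]=0
print(blobs(m,30))
cv2.imwrite("pics/w10.png",cv2.resize(c["frame"][170:290,300:420,::-1],None,fx=5,fy=5,interpolation=cv2.INTER_CUBIC))
# specimen top centre in tool frame
o=r.get_obs();R=Ro.from_rotvec(o["orientation"]).as_matrix();ms=mask(c,5,25,100,85)
cv2.imwrite("pics/w11.png",cv2.resize(c["frame"][210:320,200:310,::-1],None,fx=5,fy=5,interpolation=cv2.INTER_CUBIC))
print(blobs(ms,50))
E
```

```text
[([330, 215, 42, 46, 1005], [351.41, 237.96]), ([350, 272, 19, 3, 41], [358.66, 273.29])]
[([220, 234, 70, 75, 3407], [255.9, 277.45])]
```

View pics/w10.png

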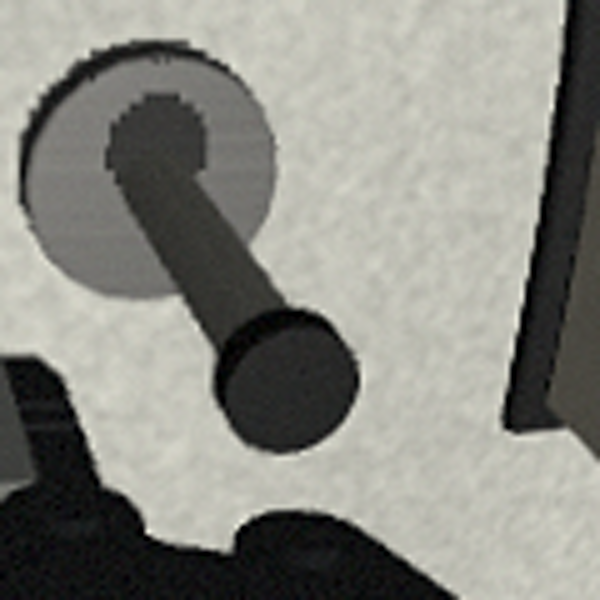

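View pics/w11.png

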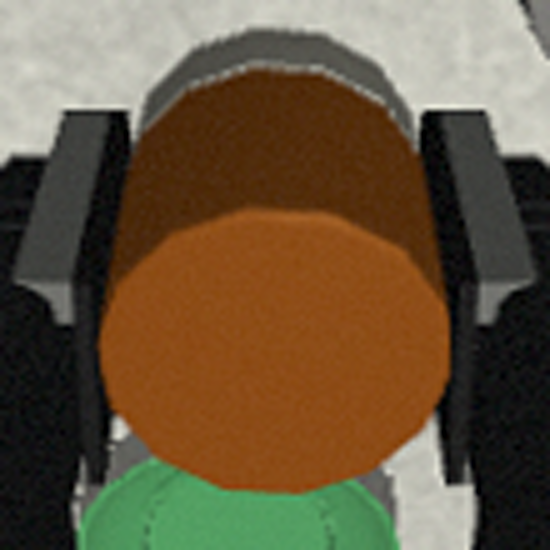

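```bash
python3 - <<'E'
from h import *
c=cam("wrist");s=cam("scene");d=cam("side")
o=r.get_obs();R=Ro.from_rotvec(o["orientation"]).as_matrix()
print(plane(c,357.2,246.1,.11),plane(c,329.6,204.9,.012))
rw=ray(c,357.2,246.1)
print(tri(rw,ray(s,259.6,183.3),ray(d,258.6,201.7)),tri(rw,ray(s,259.6,183.3)),tri(rw,ray(d,258.6,201.7)))
zt=o["eef_pos"][2]+.0472
p=plane(c,254.6,279.6,zt);print("spec top in tool",R.T@(p-o["eef_pos"]))
p=plane(c,255.1,279.6,zt);print("spec top in tool",R.T@(p-o["eef_pos"]))
E
```

```text
[0.58729787 0.0086053  0.11      ] [0.58724362 0.00806936 0.012     ]
(array([0.59047324, 0.0128757 , 0.10881848]), [np.float64(0.003879535415711238), np.float64(0.0005222307504754801), np.float64(0.0037159879761990556)]) (array([0.58991572, 0.01075907, 0.1049202 ]), [np.float64(0.00024965799281818305), np.float64(0.0002496579928180589)]) (array([0.58929753, 0.01102637, 0.11192981]), [np.float64(0.0036838962630025207), np.float64(0.0036838962630024695)])
spec top in tool [-0.04719994  0.00143403 -0.00056413]
spec top in tool [-0.04719999  0.00165168 -0.00056493]
```

```bash
python3 -m jog '[[[0,0.03,0.015],[0,0,0],0],[[0,0.04,0.018],[0,0,0],0],[[0,0.04,0.018],[0,0,0],0],[[0,0.04,0.018],[0,0,0],0]]'
python3 - <<'E'
from h import *
for i in range(4):
    o=r.get_obs();c=cam("wrist");R=Ro.from_rotvec(o["orientation"]).as_matrix()
    C=-np.array(c["R"]).T@c["t"];print(o["t"],o["eef_pos"].round(4),o["orientation"].round(4),(R.T@(C-o["eef_pos"])).round(4))
import pickle;pickle.dump(c,open("c12.pkl","wb"))
cv2.imwrite("pics/w12.png",cv2.resize(c["frame"][170:320,200:350,::-1],None,fx=4,fy=4,interpolation=cv2.INTER_CUBIC))
E
```

```text
t: 9.7
eef_pos: [0.5664, -0.0368, 0.1624]
orientation: [0.018, 1.571, -0.019]
contact_force: [0.3, 0.3, -1.0]
grip_width: 0.363
9.7 [ 0.5664 -0.0368  0.1624] [ 0.0179  1.5711 -0.0187] [-0.1554 -0.0002 -0.0759]
9.75 [ 0.5664 -0.0367  0.1624] [ 0.0182  1.571  -0.0188] [-0.1554 -0.0002 -0.0759]
9.8 [ 0.5665 -0.0367  0.1624] [ 0.0183  1.5709 -0.0188] [-0.1554 -0.0002 -0.0759]
9.85 [ 0.5666 -0.0366  0.1625] [ 0.0184  1.5708 -0.0187] [-0.1554 -0.0002 -0.0759]
```

View pics/w12.png

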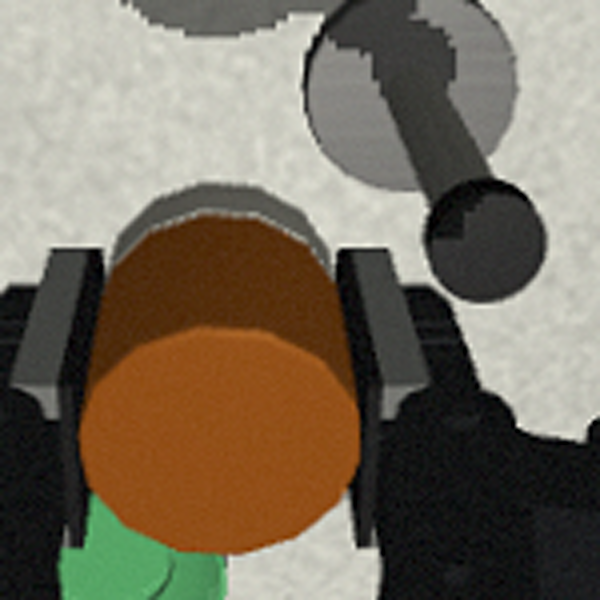

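```bash
python3 - <<'E'
from h import *
import pickle;c=pickle.load(open("c12.pkl","rb"))
s=cam("scene");d=cam("side");o=r.get_obs();R=Ro.from_rotvec(o["orientation"]).as_matrix()
print(plane(c,321.6,231.1,.11))
rw=ray(c,321.6,231.1)
print(tri(rw,ray(s,259.6,183.3),ray(d,258.6,201.7)),tri(rw,ray(s,259.6,183.3)),tri(rw,ray(d,258.6,201.7)))
p=plane(c,200+220.5/4-.5,170+440/4-.5,o["eef_pos"][2]+.0472);print("spec",R.T@(p-o["eef_pos"]))
print(proj(s,np.array([.5876,.0094,.11])),proj(d,np.array([.5876,.0094,.11])))
E
```

```text
[0.59148565 0.01522412 0.11      ]
(array([0.59137109, 0.01500744, 0.11135363]), [np.float64(0.0004908539868449822), np.float64(0.0003950275894739024), np.float64(0.00034284483158302545)]) (array([0.59133478, 0.01479111, 0.11088858]), [np.float64(0.0003476126472317944), np.float64(0.0003476126472318002)]) (array([0.59121097, 0.01515028, 0.1112833 ]), [np.float64(0.0003703074512875272), np.float64(0.00037030745128756006)])
spec [-0.04719993 -0.00052718 -0.0008156 ]
[259.93760336 181.77166289] [257.39129204 203.81818308]
```

```bash
python3 - <<'E'
from h import *
goal([.592,.0153,.14],[0.023,1,0],grasp=False)
E
```

```text
shift mm [22.4 52.1 24.1] turn [-0. -0.  0.] | t 10.0 F [-0.6 -0.   0.4] w 0.36 q [-0.26  0.33  1.58 -0.    1.23 -1.81] eef [ 0.5667 -0.0363  0.1624]
```

```bash
python3 -m jog '[[[0,0.025,0.012],[0,0,0],0],[[0,0.052,0.024],[0,0,0],0],[[0.02,0.052,0.024],[0,0,0],0],[[0.022,0.052,0.024],[0,0,0],0],[[0.022,0.052,0.024],[0,0,0],0]]'
python3 -m jog '[[[0,0,0],[0,0,0],0],[[0,0,0],[0,0,0],0]]'
python3 - <<'E'
from h import *
goal([.592,.0153,.1035],[0.023,1,0],grasp=False)
c=cam("wrist")
cv2.imwrite("pics/w13.png",cv2.resize(c["frame"][170:320,200:350,::-1],None,fx=4,fy=4,interpolation=cv2.INTER_CUBIC))
for n in("scene","side"):
    c=cam(n);u,v=proj(c,np.array([.5914,.0151,.1])).astype(int)
    cv2.imwrite(f"pics/{n}5.png",cv2.resize(c["frame"][v-35:v+35,u-45:u+45,::-1],None,fx=6,fy=6,interpolation=cv2.INTER_CUBIC))
E
```

```text
t: 10.62
eef_pos: [0.5919, 0.0153, 0.1405]
orientation: [0.018, 1.571, -0.018]
contact_force: [0.4, -1.2, -0.6]
grip_width: 0.358
t: 10.88
eef_pos: [0.5923, 0.0152, 0.1411]
orientation: [0.018, 1.57, -0.018]
contact_force: [-0.8, -0.2, -0.3]
grip_width: 0.364
shift mm [37.6  0.1 -0.3] turn [-0.   0.1  0. ] | t 10.88 F [-0.8 -0.2 -0.3] w 0.364 q [-0.16  0.39  1.54 -0.    1.21 -1.71] eef [0.5923 0.0152 0.1411]
```

View pics/w13.png

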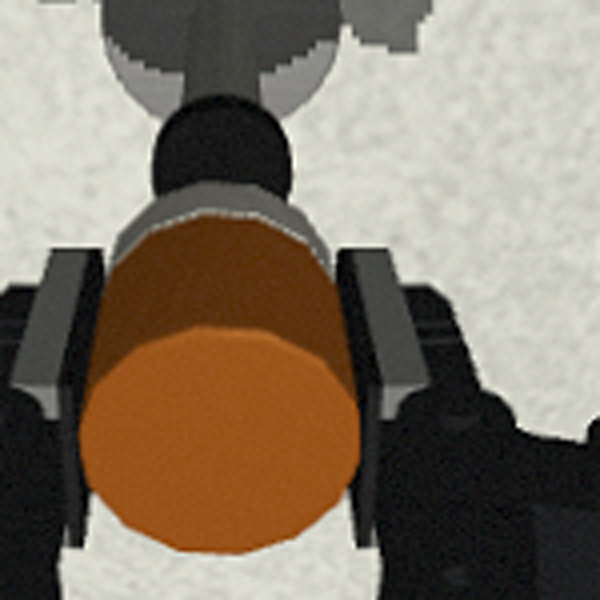

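View pics/scene5.png

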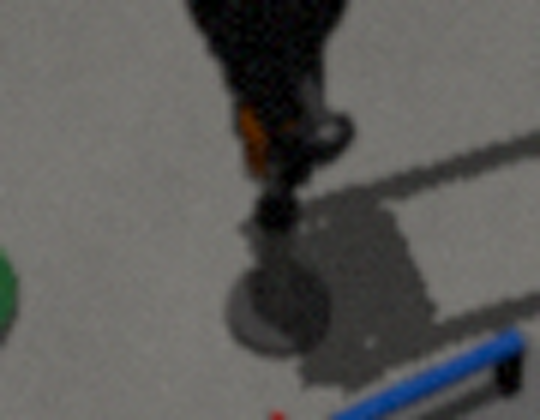

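View pics/side5.png

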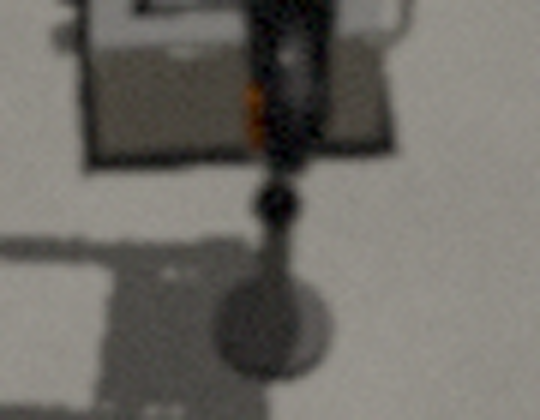

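```bash
python3 -m jog '[[[0.015,0,0],[0,0,0],0],[[0.028,0,0],[0,0,0],0],[[0.034,0,0],[0,0,0],0],[[0.034,0,0],[0,0,0],0]]'
python3 -m jog '[[[0.001,0,0],[0,0,0],0],[[0.0015,0,0],[0,0,0],0]]'
python3 -m jog '[[[0.001,0,0],[0,0,0],0],[[0.001,0,0],[0,0,0],0]]'
```

```text
t: 11.52
eef_pos: [0.5914, 0.0157, 0.1054]
orientation: [0.018, 1.573, -0.018]
contact_force: [-0.3, 0.1, -1.7]
grip_width: 0.362
t: 11.78
eef_pos: [0.5923, 0.0156, 0.1053]
orientation: [0.018, 1.57, -0.018]
contact_force: [0.7, 0.4, -0.8]
grip_width: 0.361
t: 12.02
eef_pos: [0.592, 0.0156, 0.104]
orientation: [0.018, 1.571, -0.018]
contact_force: [-0.3, -0.1, -1.2]
grip_width: 0.363
```

```bash
python3 -m jog '[[[0.0007,0,0],[0,0,0],0],[[0.0007,0,0],[0,0,0],0]]'
python3 -m jog '[[[0.0007,0,0],[0,0,0],0],[[0.0007,0,0],[0,0,0],0]]'
```

```text
t: 12.28
eef_pos: [0.5919, 0.0156, 0.1032]
orientation: [0.018, 1.571, -0.018]
contact_force: [-0.2, -0.7, 0.1]
grip_width: 0.362
t: 12.52
eef_pos: [0.592, 0.0156, 0.1029]
orientation: [0.018, 1.57, -0.018]
contact_force: [-0.3, 0.7, 2.2]
grip_width: 0.36
```

```bash
python3 -m jog '[[[0.0004,0,0],[0,0,0],0],[[0.0004,0,0],[0,0,0],0]]'
python3 -m jog '[[[0,0,0],[0,0,0],0.42],[[0,0,0],[0,0,0],0.5],[[0,0,0],[0,0,0],0.6],[[0,0,0],[0,0,0],0.7],[[0,0,0],[0,0,0],0.7]]'
python3 - <<'E'
from h import *
o=r.get_obs();print(o["contact_force"],o["grip_width"])
c=cam("wrist")
cv2.imwrite("pics/w14.png",c["frame"][:,:,::-1])
E
```

```text
t: 12.78
eef_pos: [0.5921, 0.0156, 0.1028]
orientation: [0.018, 1.57, -0.018]
contact_force: [-1.8, 0.5, 6.0]
grip_width: 0.361
t: 13.4
eef_pos: [0.592, 0.0156, 0.102]
orientation: [0.018, 1.571, -0.018]
contact_force: [0.4, 0.3, 0.3]
grip_width: 0.7
[0.41881376 0.32395556 0.26807876] 0.6997320162761858
```

View pics/w14.png

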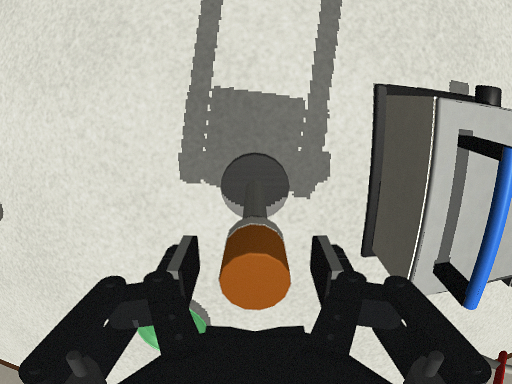

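Specimen is standing on the pillar (wrist view, top face at (255,281)) and the fingers are clear on both sides. I'll rise straight up, then check it from above.

```bash
python3 -m jog '[[[-0.015,0,0],[0,0,0],0.85],[[-0.04,0,0],[0,0,0],1],[[-0.08,0,0],[0,0,0],1],[[-0.12,0,0],[0,0,0],1],[[-0.14,0,0],[0,0,0],1]]'
python3 -m jog '[[[0,0.02,0],[0,0,0],1],[[0,0.05,0],[0,0,0],1],[[0,0.05,0],[0,0,0],1],[[0,0.05,0],[0,0,0],1]]'
python3 - <<'E'
from h import *
import pickle
c=cam("wrist");o=r.get_obs();print(o["t"],o["eef_pos"],o["q"].round(2))
pickle.dump(c,open("c15.pkl","wb"))
cv2.imwrite("pics/w15.png",c["frame"][:,:,::-1])
for n in("scene","side"):
    c=cam(n);u,v=proj(c,np.array([.5914,.0151,.1])).astype(int)
    cv2.imwrite(f"pics/{n}6.png",cv2.resize(c["frame"][v-35:v+35,u-45:u+45,::-1],None,fx=6,fy=6,interpolation=cv2.INTER_CUBIC))
    print(blobs(mask(c,8,25,120,60),5),proj(c,np.array([.5914,.0151,.14])))
E
```

```text
t: 14.08
eef_pos: [0.5931, 0.0155, 0.2463]
orientation: [0.017, 1.565, -0.018]
contact_force: [1.6, 0.2, -0.6]
grip_width: 1.001
t: 14.58
eef_pos: [0.5926, 0.0661, 0.2413]
orientation: [0.017, 1.572, -0.017]
contact_force: [-0.3, -0.8, -0.5]
grip_width: 0.998
14.625 [0.592745   0.06571308 0.24141749] [-0.08  0.33  1.38 -0.    1.43 -1.62]
[([427, 5, 29, 28, 437], [443.04, 17.17]), ([509, 65, 3, 11, 24], [510.25, 70.38]), ([255, 173, 10, 10, 75], [259.04, 177.77])] [259.5803721  178.13282948]
[([253, 188, 14, 16, 160], [259.2, 195.01])] [258.77382351 195.25193054]
```

View pics/w15.png

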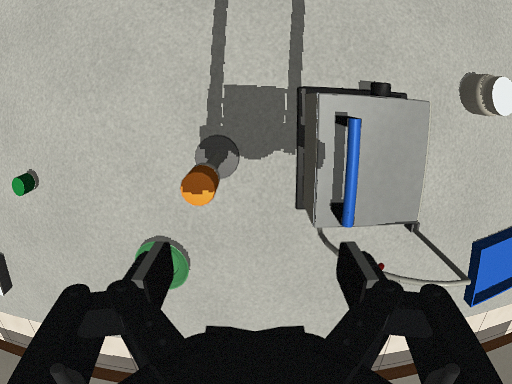

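View pics/scene6.png

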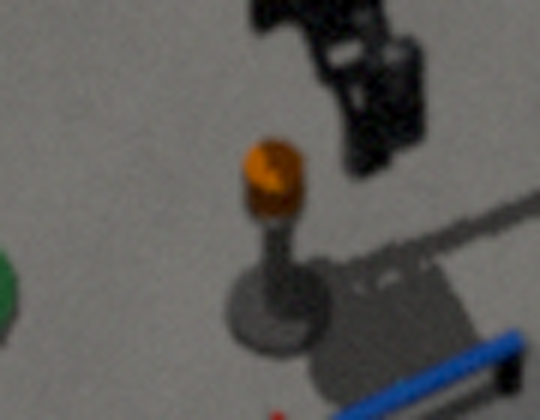

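View pics/side6.png

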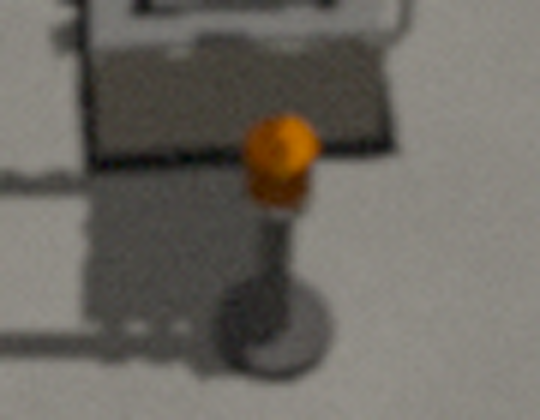

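```bash
python3 - <<'E'
from h import *
import pickle
c=pickle.load(open("c15.pkl","rb"));s=cam("scene");d=cam("side")
m=mask(c,100,125,120,40);m[:,:320]=0;m[:,380:]=0
ys,xs=np.nonzero(m);print(blobs(m,30))
rr=cv2.minAreaRect(np.stack([xs,ys],1).astype(np.float32));print(rr)
a=plane(c,354.5,119,.135);b=plane(c,348.5,226,.135);print(a,b,np.degrees(np.arctan2(*(b-a)[1::-1])))
# centre triangulation
bc=[q for q in blobs(m,30)][0][1]
print(tri(ray(c,*bc),ray(s,284.51,213.62),ray(d,252.26,158.7)))
print("amber top",plane(c,199.5,193.5,.15), "vs proj",proj(c,np.array([.5914,.0151,.15])))
E
```

```text
[([342, 118, 19, 109, 1293], [351.25, 171.53])]
((351.2347106933594, 172.11192321777344), (13.0374116897583, 108.48413848876953), 3.6913859844207764)
[0.53375953 0.15773084 0.135     ] [0.63900247 0.15871969 0.135     ] 0.5383268540945069
(array([0.58505275, 0.15749146, 0.13505248]), [np.float64(0.0020069812519848945), np.float64(0.0011430532583153279), np.float64(0.0013622280181199821)])
amber top [0.59678076 0.01707344 0.15      ] vs proj [196.84498131 187.72745346]
```

```bash
python3 -m jog '[[[0,0.04,-0.003],[0,0,0],1],[[0,0.08,-0.007],[0,0,0],1],[[0,0.092,-0.007],[0,0,0],1],[[0,0.092,-0.007],[0,0,0],1],[[0,0.092,-0.007],[0,0,0],1]]'
python3 - <<'E'
from h import *
import pickle
c=cam("wrist");o=r.get_obs();print(o["t"],o["eef_pos"],o["q"].round(2))
pickle.dump(c,open("c16.pkl","wb"))
cv2.imwrite("pics/w16.png",c["frame"][:,:,::-1])
m=mask(c,100,125,120,40);print(blobs(m,100))
E
```

```text
t: 15.45
eef_pos: [0.5885, 0.1565, 0.2421]
orientation: [0.018, 1.571, -0.019]
contact_force: [-0.4, 0.1, 0.6]
grip_width: 1.001
15.5 [0.58845857 0.15640186 0.24207002] [ 0.08  0.35  1.35 -0.    1.44 -1.47]
[([248, 122, 15, 112, 1426], [255.07, 175.88]), ([433, 221, 79, 87, 4515], [474.86, 264.58])]
```

View pics/w16.png

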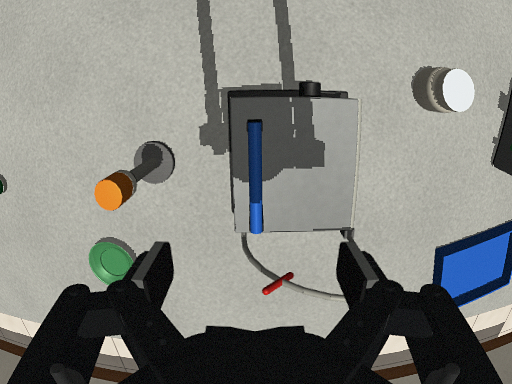

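```bash
python3 - <<'E'
from h import *
import pickle
c=pickle.load(open("c16.pkl","rb"))
m=mask(c,100,125,120,40);m[:,300:]=0
P=[]
for v in range(124,231):
    xs=np.nonzero(m[v])[0]
    if len(xs)>6:P.append(plane(c,xs.mean(),v,.137))
P=np.array(P);k=np.polyfit(P[:,0],P[:,1],1);print("slope",k[0],P[0],P[-1], "y at .586",np.polyval(k,.586))
a=plane(c,255,121.5,.137);b=plane(c,257,233.5,.137);print("mid",(a+b)/2,np.linalg.norm(b-a))
# flap rear edge and front edges at z=.09
for p,q in(((358,98),(353.5,229)),((229,92),(236,231))):
    a=plane(c,*p,.088);b=plane(c,*q,.088);print(a,b,(b-a)[1]/(b-a)[0])
t=plane(c,109,194,.15);print("amber top",t)
ma=mask(c,8,25,150,180);print(blobs(ma,50))
E
```

```text
slope -0.008775916849687097 [0.53455414 0.15691503 0.137     ] [0.63544088 0.1564081  0.137     ] y at .586 0.15671520563492294
mid [0.58580191 0.15756744 0.137     ] 0.10686294312069856
[0.51022229 0.26812157 0.088     ] [0.66187626 0.27228648 0.088     ] 0.027463232132446527
[0.50447564 0.13185329 0.088     ] [0.65936697 0.13302916 0.088     ] 0.0075915803871234215
amber top [0.59157036 0.0169911  0.15      ]
[([94, 180, 28, 30, 643], [107.72, 194.65])]
```

```bash
python3 -m jog '[[[0.04,0.001,-0.002],[-1,0,0],1],[[0.08,0.001,-0.003],[-1,0,0],1],[[0.12,0.001,-0.003],[-1,0,0],1],[[0.141,0.001,-0.003],[-1,0,0],1],[[0.141,0.001,-0.003],[-1,0,0],1]]'
python3 - <<'E'
from h import *
c=cam("wrist");o=r.get_obs();print(o["t"],o["eef_pos"],o["contact_force"])
cv2.imwrite("pics/w17.png",c["frame"][:,:,::-1])
E
```

```text
t: 16.12
eef_pos: [0.584, 0.1575, 0.0992]
orientation: [0.005, 1.575, -0.006]
contact_force: [0.1, -1.2, -0.3]
grip_width: 0.998
16.175 [0.58518289 0.15781717 0.10085688] [0.07850279 0.20644905 0.0769225 ]
```

View pics/w17.png

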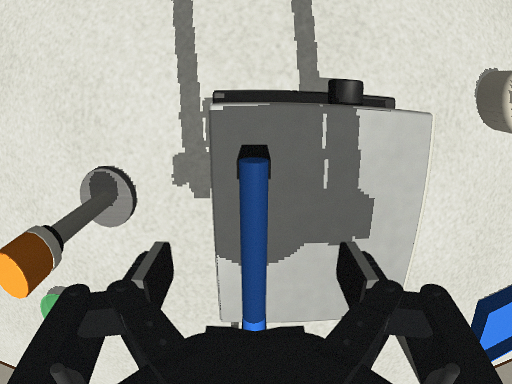

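```bash
python3 -m jog '[[[0,0,0],[0,0,0],0.5],[[0,0,0],[0,0,0],0],[[0,0,0],[0,0,0],0],[[0,0,0],[0,0,0],0],[[0,0,0],[0,0,0],0]]';python3 -m jog '[[[0,0,0],[0,0,0],0],[[0,0,0],[0,0,0],0],[[0,0,0],[0,0,0],0]]'
python3 - <<'E'
from h import *
c=cam("wrist");o=r.get_obs();print(o["t"],o["eef_pos"],o["contact_force"],o["grip_width"])
cv2.imwrite("pics/w18.png",c["frame"][:,:,::-1])
E
```

```text
t: 16.8
eef_pos: [0.5854, 0.157, 0.1016]
orientation: [0.002, 1.57, -0.006]
contact_force: [-1.1, -6.4, 2.7]
grip_width: 0.119
t: 17.18
eef_pos: [0.5854, 0.157, 0.1016]
orientation: [0.002, 1.57, -0.006]
contact_force: [-1.2, -6.3, 2.6]
grip_width: 0.118
17.225 [0.58540078 0.15699602 0.10161248] [-1.60975237 -7.18981227  2.30167521] 0.1177137150385915
```

View pics/w18.png

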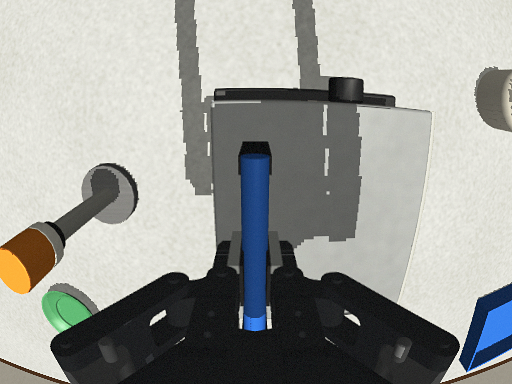

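```bash
python3 - <<'E'
import numpy as np
y,z=-.1097,.0166
for a in range(3,49,3):
    t=np.radians(a);Y=y*np.cos(t)+z*np.sin(t);Z=-y*np.sin(t)+z*np.cos(t)
    print(a,"shift",round(-(Z-z)*1e3,1),round((Y-y)*1e3,1))
E
```

```text
3 shift -5.7 1.0
6 shift -11.4 2.3
9 shift -17.0 3.9
12 shift -22.4 5.8
15 shift -27.8 8.0
18 shift -33.1 10.5
21 shift -38.2 13.2
24 shift -43.2 16.2
27 shift -48.0 19.5
30 shift -52.6 23.0
33 shift -57.1 26.7
36 shift -61.3 30.7
39 shift -65.3 34.9
42 shift -69.1 39.3
45 shift -72.7 43.9
48 shift -76.0 48.6
```

```bash
python3 -m jog '[[[-0.0057,0.001,0],[0,0,-3],0],[[-0.0114,0.0023,0],[0,0,-6],0],[[-0.017,0.0039,0],[0,0,-9],0],[[-0.0224,0.0058,0],[0,0,-12],0],[[-0.0224,0.0058,0],[0,0,-12],0]]'
python3 - <<'E'
from h import *
c=cam("wrist");o=r.get_obs();print(o["t"],o["eef_pos"],o["contact_force"],o["moment"],o["grip_width"],o["q"].round(2))
cv2.imwrite("pics/w19.png",c["frame"][:,:,::-1])
c=cam("side");cv2.imwrite("pics/side7.png",cv2.resize(c["frame"][105:235,190:320,::-1],None,fx=4.5,fy=4.5,interpolation=cv2.INTER_CUBIC))
E
```

```text
t: 17.85
eef_pos: [0.5855, 0.1629, 0.1246]
orientation: [-0.165, 1.564, -0.172]
contact_force: [-1.1, -8.5, 4.1]
grip_width: 0.114
17.9 [0.58543845 0.16284486 0.1243922 ] [-0.25868141 -7.53963773  2.56007434] [-1.07820922  0.0498759  -0.05453769] 0.11840991392872699 [ 0.21  0.49  1.46 -0.22  1.25 -1.28]
```

View pics/w19.png

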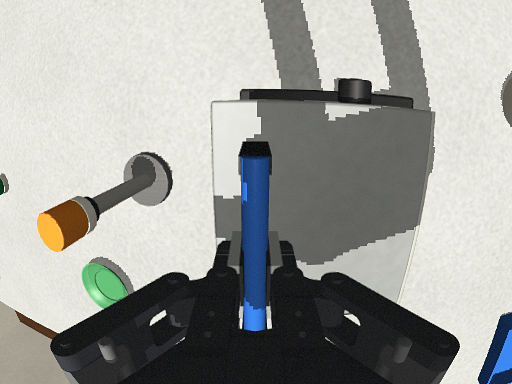

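View pics/side7.png

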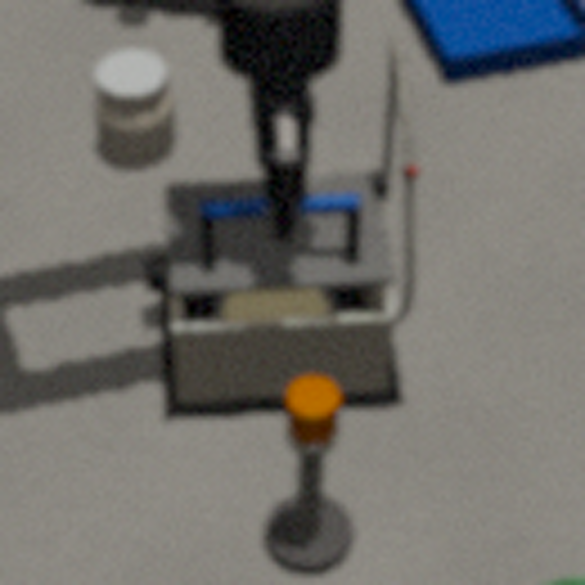

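The flap is opening, forces are low, and the specimen hasn't moved. Continuing along the same arc.

```bash
python3 -m jog '[[[-0.0057,0.001,0],[0,0,-3],0],[[-0.0114,0.0023,0],[0,0,-6],0],[[-0.017,0.0039,0],[0,0,-9],0],[[-0.0224,0.0058,0],[0,0,-12],0],[[-0.0278,0.008,0],[0,0,-15],0]]'
python3 -m jog '[[[-0.0057,0.001,0],[0,0,-3],0],[[-0.0114,0.0023,0],[0,0,-6],0],[[-0.017,0.0039,0],[0,0,-9],0],[[-0.0224,0.0058,0],[0,0,-12],0],[[-0.0224,0.0058,0],[0,0,-12],0]]'
python3 - <<'E'
from h import *
o=r.get_obs();print(o["t"],o["eef_pos"],o["contact_force"],o["moment"],o["grip_width"],o["q"].round(2))
print(Ro.from_rotvec(o["orientation"]).as_matrix().round(3))
E
```

```text
t: 18.58
eef_pos: [0.5855, 0.1765, 0.1502]
orientation: [-0.368, 1.539, -0.378]
contact_force: [0.4, -5.8, 1.8]
grip_width: 0.116
t: 19.2
eef_pos: [0.5857, 0.1925, 0.1679]
orientation: [-0.532, 1.504, -0.541]
contact_force: [-0.2, -5.8, 5.5]
grip_width: 0.12
19.2 [0.58567726 0.19246304 0.16791527] [-0.17857212 -5.7952789   5.51782184] [-1.00249538  0.07992465 -0.00861037] 0.1200388470693268 [ 0.47  0.67  1.22 -0.6   1.6  -1.  ]
[[-0.003  0.005  1.   ]
 [-0.633  0.774 -0.005]
 [-0.774 -0.633  0.001]]
```

```bash
python3 -m jog '[[[-0.0057,0.001,0],[0,0,-3],0],[[-0.0108,0.0022,0],[0,0,-5.7],0],[[-0.0108,0.0022,0],[0,0,-5.7],0],[[-0.0108,0.0022,0],[0,0,-5.7],0]]'
python3 - <<'E'
from h import *
import pickle
c=cam("wrist");o=r.get_obs();print(o["t"],o["eef_pos"],o["contact_force"],o["grip_width"],o["q"].round(2))
R=Ro.from_rotvec(o["orientation"]).as_matrix();print("tilt",np.degrees(np.arcsin(-R[1,0])))
pickle.dump(c,open("c20.pkl","wb"));cv2.imwrite("pics/w20.png",c["frame"][:,:,::-1])
for n,b in(("side",(190,100,130,130)),("scene",(210,150,130,130))):
    c=cam(n);x,y,w,h=b;cv2.imwrite(f"pics/{n}8.png",cv2.resize(c["frame"][y:y+h,x:x+w,::-1],None,fx=4.5,fy=4.5,interpolation=cv2.INTER_CUBIC))
E
```

```text
t: 19.7
eef_pos: [0.5857, 0.2009, 0.1748]
orientation: [-0.607, 1.484, -0.617]
contact_force: [-0.1, -4.6, 5.6]
grip_width: 0.117
19.75 [0.58573327 0.20087706 0.17484374] [-0.4662047  -4.71584033  5.39871408] 0.11787330499451074 [ 0.51  0.72  1.17 -0.66  1.68 -0.98]
tilt 44.85093043041847
```

View pics/w20.png

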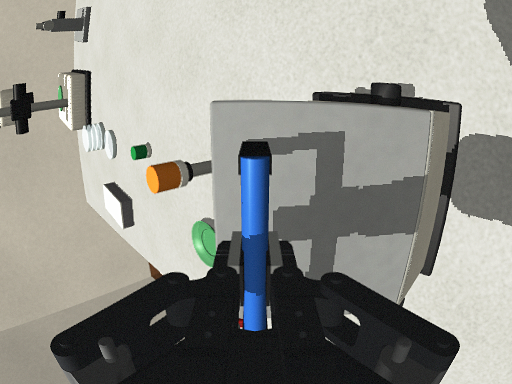

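View pics/side8.png

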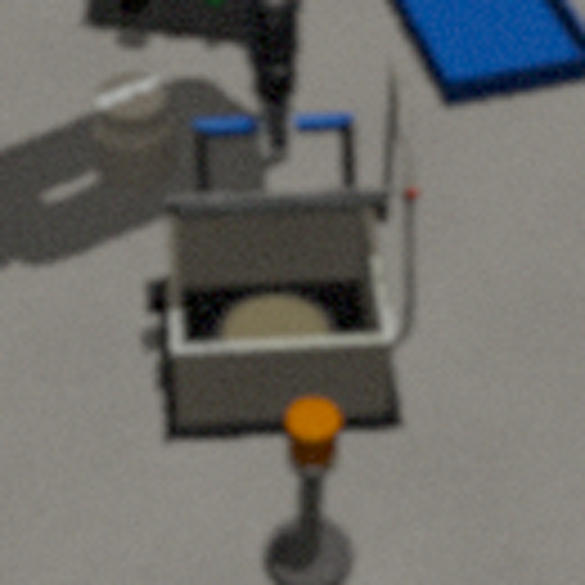

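View pics/scene8.png

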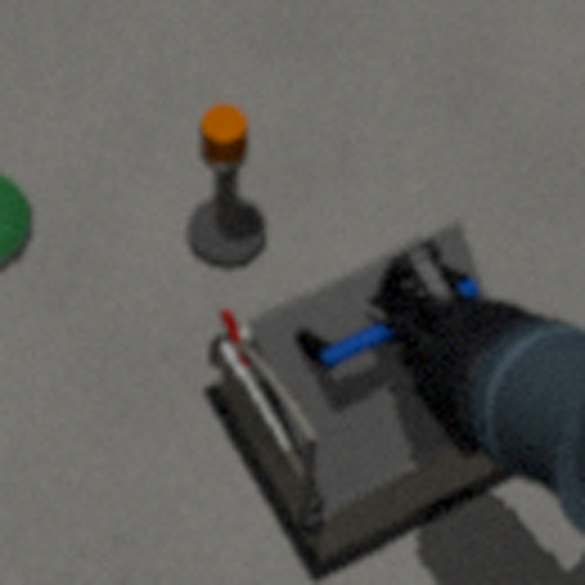

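```bash
python3 - <<'E'
from h import *
s=cam("scene");d=cam("side")
f=lambda p,o:(np.array(p)+.5)/4.5-.5+np.array(o)
def T(a,b):
    return tri(ray(s,*f(a,(210,150))),ray(d,*f(b,(190,100))))
for nm,a,b in(("bar+",(323,357),(352,121)),("bar-",(477,288),(195,126)),("edge-",(460,222),(170,203)),("edge+",(240,325),(385,195))):
    p,e=T(a,b);h=np.array([.2667,.085]);ang=np.degrees(np.arctan2(p[2]-h[1],h[0]-p[1]))
    print(nm,p.round(4),np.round(e,4),round(ang,1),"r",round(np.hypot(p[2]-h[1],h[0]-p[1]),4))
# red mark
m=cv2.inRange(cv2.cvtColor(d["frame"],cv2.COLOR_RGB2HSV),(0,110,50),(8,255,255));print([b for b in blobs(m,2) if 230<b[1][0]<300])
m2=cv2.inRange(cv2.cvtColor(s["frame"],cv2.COLOR_RGB2HSV),(0,110,40),(8,255,255));print([b for b in blobs(m2,2) if 230<b[1][0]<300])
o=r.get_obs();R=Ro.from_rotvec(o["orientation"]).as_matrix();
for g in(-.034,-.03,-.038):
    b0=np.array([.157,.1016-g]);b=(o["eef_pos"]+R[:,0]*g)[1:]
    a=lambda q:np.degrees(np.arctan2(q[1]-.085,.2667-q[0]));print(g,a(b0),a(b),a(b)-a(b0))
E
```

```text
bar+ [0.6373 0.2231 0.2003] [0.0003 0.0003] 69.3 r 0.1232
bar- [0.534  0.2275 0.1995] [0.0005 0.0005] 71.1 r 0.1211
edge- [0.5128 0.1753 0.1825] [0.0027 0.0027] 46.9 r 0.1336
edge+ [0.659  0.1723 0.1788] [0.0057 0.0057] 44.8 r 0.1331
[([281, 142, 1, 2, 2], [281.0, 142.5])]
[([259, 219, 4, 7, 16], [260.75, 221.88]), ([264, 229, 1, 2, 2], [264.0, 229.5])]
-0.034 24.76189069232346 69.80922435044573 45.04733365812227
-0.03 23.015537527804714 68.07405369164081 45.0585161638361
-0.038 26.46049695095449 71.49679931885503 45.03630236790053
```

```bash
python3 - <<'E'
from h import *
import pickle
s=cam("scene");d=cam("side");c=pickle.load(open("c16.pkl","rb"))
m=cv2.inRange(cv2.cvtColor(c["frame"],cv2.COLOR_RGB2HSV),(0,110,60),(8,255,255));B=[b for b in blobs(m,20)];print(B)
w=max(B,key=lambda b:b[0][4])[1]
rs=[ray(s,260.75,221.88),ray(d,281,142.6),ray(c,*w)]
for k in((0,1),(0,2),(1,2),(0,1,2)):
    p,e=tri(*[rs[i] for i in k]);print(k,p.round(4),np.round(e,4),np.degrees(np.arctan2(p[2]-.085,.2667-p[1])),np.hypot(p[2]-.085,.2667-p[1]))
E
```

```text
[([262, 273, 31, 22, 181], [276.19, 284.39])]
(0, 1) [0.6704 0.1702 0.1827] [0.0005 0.0005] 45.35919713061223 0.137290880817556
(0, 2) [0.6698 0.1717 0.1817] [0.0021 0.0021] 45.490143095861306 0.1355768653503117
(1, 2) [0.6704 0.1736 0.1794] [0.0003 0.0003] 45.411943590004725 0.13256892648941446
(0, 1, 2) [0.67   0.1716 0.1816] [0.002  0.0002 0.0021] 45.455059481121395 0.1355333040503119
```

```bash
python3 -m jog '[[[0,0,0],[0,0,0],0],[[0,0,0],[0,0,0],0],[[0,0,0],[0,0,0],0],[[0,0,0],[0,0,0],0]]'
python3 - <<'E'
from h import *
s=cam("scene");d=cam("side")
for n,c in(("scene",s),("side",d)):
    print(n,[b[1] for b in blobs(mask(c,8,25,120,60),30)],[b[1] for b in blobs(mask(c,50,85,120,40),30)],proj(c,np.array([.5914,.0151,.14])))
o=r.get_obs();print(o["eef_pos"],o["contact_force"],o["grip_width"],o["qd"].round(3))
r.finish_job()
E
```

```text
t: 20.55
eef_pos: [0.5857, 0.2008, 0.1748]
orientation: [-0.607, 1.484, -0.617]
contact_force: [0.1, -4.8, 4.5]
grip_width: 0.114
scene [[435.37, 11.94], [259.29, 177.64]] [[176.62, 11.92], [212.41, 133.2], [203.27, 198.62]] [259.5803721  178.13282948]
side [[259.13, 194.64]] [[178.97, 30.73], [319.81, 247.03], [281.14, 332.69]] [258.77382351 195.25193054]
[0.58572135 0.20085838 0.17482344] [ 0.46304488 -4.83287478  4.39079489] 0.11848419869884443 [ 0.001 -0.002 -0.    -0.001  0.001 -0.001]
the job is handed in; nothing more can be done
```

I set the amber specimen down upright on the pillar. I then lifted the mirror flap by its blue bar to about 45°, and handed the job in at about 20.7 s with the fingers still holding it there.

**Last checks**
- **Specimen:** it stands upright and centred. Its image sits within 1 px of the pillar-top projection in both views, about 1–2 mm.
- **Flap angle:** the tool turned 45.0° about the hinge. Two-view measurement put the bar at 45–46.5° and the flap's free edge at 45–47°, though the edge measurement was poor, with rays missing by 3–6 mm. The red mark came out at 45.4° in the same frame.
- **Hold:** the arm was at rest, with about 6–7 N at the wrist and the bar firmly gripped.
- **Bystanders:** the green specimen and dish show no shift in the images (0.15 px or less). I did not re-measure the jar, but nothing went near it.

**What disagreed**
- **First grasp missed:** the fingers closed above the specimen. The fingertips really stand about 15–20 mm behind the reported TCP, not 25 mm ahead of it. I measured that in the images and corrected for it.
- **Pillar reading discarded:** one wrist measurement was off by about 7 mm because the picture and camera pose came from different moments. I retook it and the views agreed to under 1 mm.

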